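# Take the peelings pail off its upturned hanging arm

### The job

Take the round steel pail down from the two-armed hanging stand and stand it upright on the chopping board beside the lemon and garlic, ready for the peelings. Work its slotted handle out along the bent wire arm and lift it over the upturned tip by feel, gently, so that the arm is not wrenched and the stand is not dragged or tipped, and set the pail down on the board rather than letting it drop. Leave the square pail hanging on its arm and everything else where it is.

Things in the scene. Friction and masses are not known exactly. Their poses are not given: they have to be found in the camera images.
- round_pail: The round steel pail to take down: open tapered cup 60 mm high, 56 mm across the foot, 67 mm across the rim, about 0.2 kg (may differ by a third). Origin: centre of the foot's underside, z up. Hangs upright from either arm of the stand, foot about 38 mm above the worktop. Two wire legs rise from the rim at y = +-33 mm and lean together to the flat neck of the handle (see neck, slot).
- neck (a point): Grip point of the round pail's handle, 112 mm above its foot. The upright neck spans 84 to 126 mm above the foot in the pail's y-z plane: a plate 2.5 mm thick at x = 0 whose side edges are flanges 14 mm deep (x), 32 mm apart over their outer faces (y = +-16 mm). Grip it across the flanges from above, a finger each side of the wire arm, tips not lower than 92 mm: the legs spread below.
- slot (a point): Centre of the closed slot in the round pail's neck, 107 mm above its foot: 10 mm wide (y) and 13 mm high with bevelled corners; the wire arm passes through it along x. At the start its top edge sits on the wire. A wire rising against the top edge pushes the pail up and back toward the stand; a wire on the bottom edge pushes it down.
- square_pail: A square steel pail, 58 x 58 mm and 48 mm high, with the same slotted neck at the same height, hanging from the other arm. It stays there. Origin: centre of its foot's underside.
- stand: Free-standing steel stand, 2.6 kg, rubber feet, not fastened. Origin on the worktop under its post; its arms point to its own -x. Base plate 150 x 190 mm, 12 mm high; post 12 mm thick at x = y = 0; crossbar 10 mm thick, 193 mm long along y, at z = 150 mm, with a wire arm at y = +64 and at y = -64 mm. The pails' necks hang about 26 mm in front of the crossbar (x = -26 mm).
- knee_left (a point): Point on the wire's centre line of the arm at y = +64 mm, 36 mm in front of the crossbar. Soft aluminium wire 4 mm thick. From crossbar to here it is level; the next 34 mm are straight but bent in use, by an unmeasured angle from 7 degrees down to 24 degrees up; the last 14 mm, the tip, turn up 30 degrees more. All in one upright plane along the stand's x; it does not spring.
- knee_right (a point): The same point of the arm at y = -64 mm; its bend differs from the other arm's. Either arm ends 76 to 85 mm in front of the crossbar, its tip 1 to 25 mm above the level part. The slot leaves the wire 9 mm of up-and-down play on the level part but only 3 to 7 mm at the tip, so the height must be found by feel there.
- board: Wooden chopping board lying fixed on the worktop, 210 mm (its x) x 300 mm (its y), 22 mm thick; origin at the centre of its underside, so its top is at z = 22 mm. The half toward its own +y end, nearer the robot, is clear (room for the pail at x = 0, y = +85 mm); lemon and garlic lie on the half toward -y. A wall cupboard with handles hangs 640 mm above the worktop from 0.55 m ahead of the robot: carry low.
- lemon: Lemon, 83 x 58 x 58 mm, lying on the far half of the board; stays there. Origin under its centre.
- garlic: Garlic bulb, 48 x 50 x 51 mm, on the far half of the board; stays there. Origin under its centre.
Not all that is in view belongs to the job. What is shaped like the square_pail but purple is not meant.

How it is judged:
By the outcome, as a careful person would: the job done as asked, in the order asked, and still so for the second after the job is handed in, with the robot touching nothing.
It also fails if it takes over 72 s, if anything falls off the work surface, if the arm or the gripper's body presses on something with over 40 N, if the wrist force passes 120 N, or if a joint passes its speed limit or range.

### The arm

A 6-joint arm with a two-finger parallel gripper is mounted at the origin on a cart in front of the work surface, level with it; the furniture and walls round the work are solid. World frame = base frame: x ahead of the robot, y to its left, z up, the work surface at z = 0. Lengths are in m, angles in rad, forces in N, time in s.
With the tool pointing down it reaches from about 0.35 to 0.775 m from the base axis. Payload 7.3 kg.
Tool frame: the origin (TCP) lies at the very end of the fingers, on their centre line; the grasp point (between the pads) lies 19 mm behind it (pinch_z is the distance from the TCP to the grasp point, in m); z points along the fingers, y is the line along which they close (so a half turn about z gives the same grasp; the last joint's range is limited). The gripper opens to 92 mm and grips with 3 to 60 N. Pads are 19 mm wide; open, the fingers measure 130 mm over their backs; the gripper's body (75 mm by 190 mm) begins 47 mm behind the grasp point.
Start: joints at [-1.252, 0.342, 1.524, -0, 1.275, -0.146], TCP at [0.235, -0.469, 0.227] pointing down, gripper open.
Joint ranges: [-2.53, 2.53], [-0.77, 2.02], [0.04, 2.7], [-1, 4.14], [0.28, 2.66], [-3.11, 3.11]. Speed limits (rad/s): [2.57, 2.57, 3.14, 3.14, 3.14, 3.14].

### API

Orientations are given as [roll, pitch, yaw] about the fixed x, y, z axes, in that order (R = Rz(yaw) Ry(pitch) Rx(roll)).
In Python, from cell import * gives the robot as it stands.
- The arm moves only by the tool arm_command, never from a script. Its arguments are lists of equal length, an entry for each row: "fingers": the gripper command: -1 is fully open, 1 is shut, values between are in proportion; "travel": the shift along the tool's x, y, z in m, a list of three; "dr": the turn, a rotation vector about the tool's x, y, z in degrees, a list of three. In form: {"fingers": [fingers, ...], "travel": [[x, y, z], ...], "dr": [[wx, wy, wz], ...]}. A call has 1 to 8 rows; each row is the pose to reach, as a shift and turn from the pose commanded when the call began, along the tool's axes at that moment; what a row does not reach only later rows make up. A row lasts 1/12 s, in which the tool goes at most 41.7 mm and 7.16 degrees, less where a joint would pass 70% of its speed; a pose out of reach is approached as far as the arm can. A call with a gripper value outside its range is refused whole. The fingers move at their own pace and stop on an object; "squeeze" is the grip in N (left out, the last holds). Time passes only in rows, so rows that repeat a pose let the fingers close. It gives the time, the measured TCP pose, the force, the opening and the grip force at its end, in the units of the state.
- observe(): the state, without advancing time (a new reading comes with each control period).
- read_camera(name): name is "scene" or "top" or "wrist"; returns a dict with "color" (384x512x3 uint8, blue, green, red), "z_map" (384x512 float32, m along the optical axis (not along the pixel's ray), 0 where there is no reading), "fx", "fy", "cx", "cy" (pixels), "R" (3x3) and "t" (3): a world point X has camera coordinates R X + t. Camera axes: x right, y down, z forward; pixel columns grow to the right and rows downward; lengths in m; the calibration is good to about 2 mm. A picture is of the moment at which its call begins.
- hand_in(): hands the job in; it is judged then, once.
The state is a dict: "time": time; "qpos": joint angles; "qvel": joint speeds; "joint_efforts": joint torques, N m; "tool_pos": TCP position; "tool_rot": TCP orientation; "contact_force": force on the tool from outside, world axes, zero at the start; "torque": the same for the moment, N m; "opening": finger opening in m; "grip_force": force on a finger pad.
Only numpy, scipy, OpenCV 4.12 (cv2) and the standard library are available. Lean on these libraries where they do the work, as an engineer would, in place of code of your own. Each camera call takes 0.05 s, during which the arm holds its last target. There are 200 camera calls.

## Working session

There is one attempt and no reset: what is moved stays moved. The work goes in short steps, Python scripts to look and compute and a tool call to move; the robot and the scene stay as the last step left them, time stands still between calls to the robot, and variables do not carry over. Pictures are saved under pics/ and viewed, at most 10 in all, crops included, and the job is handed in when it is done.

Besides the shell and the picture viewer there is one more tool, called after ">>>" by a JSON object that holds its "op" and its "data". arm_command: Moves the arm, as the interface text tells. Its arguments: {"type":"object","properties":{"fingers":{"type":"array","items":{"type":"number"}},"travel":{"type":"array","items":{"type":"array","items":{"type":"number"}}},"dr":{"type":"array","items":{"type":"array","items":{"type":"number"}}},"squeeze":{"type":"number"}},"required":["fingers","travel","dr"]}

```bash
mkdir -p pics
cat > h.py <<'E'
from cell import *
import numpy as np, cv2
def cam(n):
    c=read_camera(n); c['R']=np.array(c['R']);c['t']=np.array(c['t']); return c
def pts(c):
    z=c['z_map']; v,u=np.mgrid[:z.shape[0],:z.shape[1]]
    P=np.stack([(u-c['cx'])/c['fx']*z,(v-c['cy'])/c['fy']*z,z],-1)
    return (P-c['t'])@c['R']   # R^T (P-t)
def proj(c,X):
    p=c['R']@np.array(X)+c['t']; return p[0]/p[2]*c['fx']+c['cx'],p[1]/p[2]*c['fy']+c['cy']
E
python3 - <<'E'
from h import *
for n in('scene','top'):
    c=cam(n); cv2.imwrite(f'pics/{n}1.png',c['color']); np.save(f'pics/{n}1.npy',c,allow_pickle=True)
    print(n,-c['R'].T@c['t'],c['R'][2],c['fx'],(c['z_map']>0).mean())
o=observe();print({k:np.round(v,3) for k,v in o.items()})
E
```

```text
scene [-0.5284786  -1.16141286  0.82652334] [ 0.64051762  0.65751479 -0.39675116] 491.51308357038135 0.9717051188151041
top [0.47539347 0.01032009 1.4520153 ] [ 0.08766775  0.00218649 -0.99614737] 365.2995960802495 0.9959513346354166
{'time': np.float64(0.1), 'qpos': array([-1.252,  0.343,  1.525,  0.   ,  1.275, -0.146]), 'qvel': array([ 0.001, -0.002, -0.003,  0.001, -0.001, -0.   ]), 'joint_efforts': array([ 2.0000e-03, -4.3200e+01, -2.4469e+01,  7.2000e-02,  5.2000e-02,
       -0.0000e+00]), 'tool_pos': array([ 0.235, -0.469,  0.226]), 'tool_rot': array([-3.14 , -0.   ,  0.465]), 'contact_force': array([0.487, 0.03 , 0.039]), 'torque': array([-0.033,  0.002, -0.042]), 'grip_force': np.float64(0.0), 'opening': np.float64(0.091)}
```

```bash
python3 -c "
import cv2,numpy as np
a=cv2.imread('pics/scene1.png');b=cv2.imread('pics/top1.png')
cv2.imwrite('pics/both.png',cv2.resize(np.hstack([a,b]),(800,300)))
cv2.imwrite('pics/s.png',cv2.resize(a,(768,576)));cv2.imwrite('pics/t.png',cv2.resize(b,(768,576)))"
```

```text
(no output)
```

View pics/s.png

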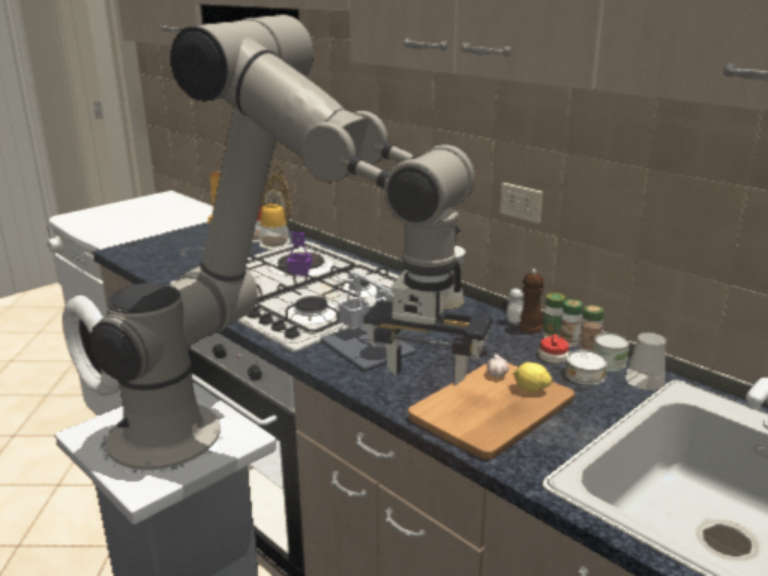

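View pics/t.png

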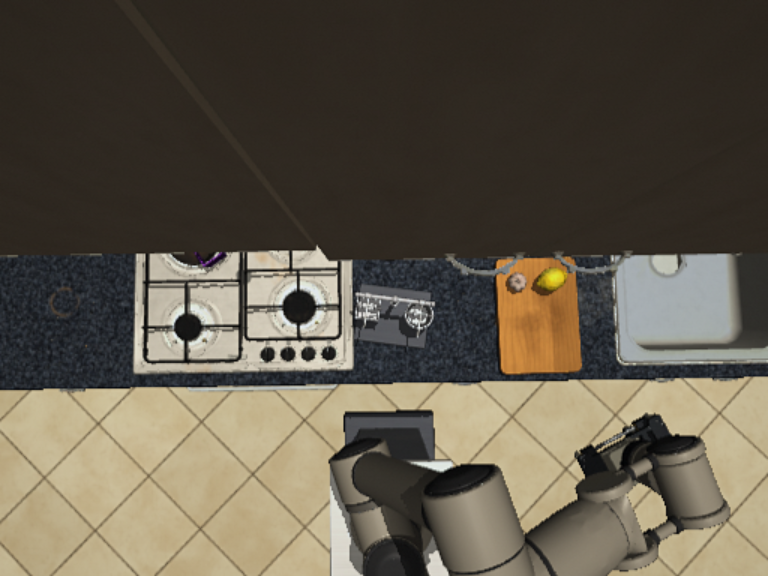

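Scene view: the stand is at about (365,320), partly behind the gripper; a purple square pail stands on the hob at (300,262); the board is at (495,405) with garlic (497,367) and lemon (533,377). Top view: on the stand, a round pail at (418,315) and a squarish one at (367,308). The arms point towards the robot.

Next is a close crop, plus measuring the board and stand.

Run:
```python
from h import *
c=np.load('pics/top1.npy',allow_pickle=True).item(); P=pts(c)
im=c['color'][175:245,225:300]; cv2.imwrite('pics/crop.png',cv2.resize(im,None,fx=8,fy=8,interpolation=cv2.INTER_NEAREST))
hsv=cv2.cvtColor(c['color'],cv2.COLOR_BGR2HSV)
# board
m=((hsv[...,0]>5)&(hsv[...,0]<20)&(hsv[...,1]>130)&(abs(P[...,2]-.022)<.01)&(P[...,0]>.3)).astype('uint8')
p=P[m>0][:,:2].astype('f4'); print('board',cv2.minAreaRect(p),np.median(P[m>0][:,2]))
# stand: points z by band within region
q=P[175:245,225:300].reshape(-1,3)
for lo,hi in((.006,.02),(.03,.06),(.06,.1),(.1,.135),(.14,.17),(.17,.22)):
    s=q[(q[:,2]>lo)&(q[:,2]<hi)]
    if len(s): print(lo,len(s),s.min(0).round(3),s.max(0).round(3),cv2.minAreaRect(s[:,:2].astype('f4')))
z=P[175:245:2,225:300:2,2]*1000
for r in z.round().astype(int)[8:32]: print(*r)
```

```text
board ((0.5214341878890991, -0.39139044284820557), (0.2994176149368286, 0.21139971911907196), 0.8621202111244202) 0.02142036669617932
0.006 1697 [ 0.391 -0.162  0.006] [0.668 0.132 0.02 ] ((0.5289061665534973, -0.014946997165679932), (0.29332810640335083, 0.2727643847465515), 89.042724609375)
0.03 272 [ 0.5   -0.103  0.031] [0.648 0.128 0.059] ((0.5499504804611206, 0.027023062109947205), (0.26326510310173035, 0.09381281584501266), 65.31094360351562)
0.06 120 [ 0.492 -0.11   0.061] [0.57 0.08 0.1 ] ((0.5326539278030396, -0.014135673642158508), (0.19026511907577515, 0.05940753594040871), 79.76347351074219)
0.1 48 [ 0.492 -0.11   0.1  ] [0.551 0.075 0.133] ((0.5292907357215881, -0.016935400664806366), (0.18757674098014832, 0.05719027668237686), 80.28739929199219)
0.14 232 [ 0.47  -0.109  0.144] [0.579 0.076 0.169] ((0.5301646590232849, -0.00968983769416809), (0.18663254380226135, 0.08868522942066193), 76.24989318847656)
0.17 1 [0.497 0.058 0.181] [0.497 0.058 0.181] ((0.4965938925743103, 0.05772073566913605), (0.0, 0.0), 0.0)
5 12 9 11 15 -5 2 -1 10 8 11 7 7 -1 13 11 8 13 13 -1 0 -5 2 3
[... 1745 characters left out ...]
 11 19 15 11 11 20 -3 1 3 -4 1 0 -4 2
-1 2 11 4 9 3 12 14 17 10 15 11 7 12 10 15 12 13 10 12 11 13 9 6 12 13 10 14 14 13 2 5 -3 1 0 2 0 0
7 0 6 9 5 1 -2 -1 0 -5 4 17 14 11 13 15 8 9 12 14 18 11 12 13 10 13 10 10 6 11 -2 2 -1 3 2 1 1 3
3 1 6 10 8 7 -2 -6 2 2 3 -3 -3 -1 2 -6 1 -4 7 12 6 16 11 14 13 12 14 12 8 13 2 -5 -1 1 -4 3 4 9
6 5 8 2 6 1 1 2 -1 5 1 -2 -1 -4 3 1 5 2 -4 -4 4 -3 -1 5 -2 5 10 17 15 10 -2 -1 3 -4 2 -3 -1 -6
-1 3 3 4 7 11 -2 5 0 -1 2 2 -3 1 3 -2 -6 1 -1 2 1 2 -8 1 -2 5 3 -1 1 -2 5 -1 4 3 2 3 1 -5
3 -1 5 -1 11 7 6 1 -3 1 0 -2 -4 3 0 -1 5 -1 0 1 -2 -2 -4 3 -6 -1 1 -2 2 -1 0 -8 2 -2 1 5 0 3
-1 1 6 7 8 11 1 7 0 2 -1 -2 0 4 1 3 0 3 -1 -2 -5 9 1 1 -1 -4 1 -1 2 1 2 -3 -4 3 -2 -1 -5 -1
```

View pics/crop.png

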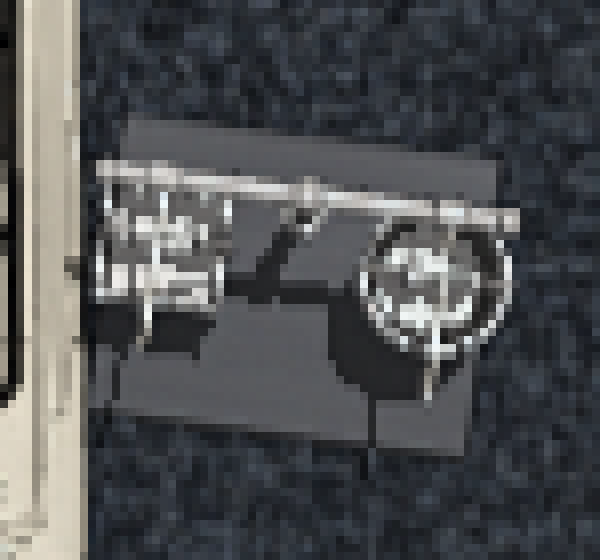

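Candidates: round pail at top px (279,210), hung on the right arm (y = −64); square pail at (244,208), which stays; purple pail at (138,173), not meant. The crop confirms a round rim at crop (437,285). The wire passes through its neck and ends at about (430,398).

```bash
cat >> h.py <<'E'
def stand(c,P,hb=.155):
    """crossbar line -> yaw and origin; uses z band of the bar top"""
    z=P[...,2]; m=(z>.14)&(z<.165)&(P[...,0]>.49)&(P[...,0]<.62)&(abs(P[...,1]+.015)<.13)
    s=P[m][:,:2]
    best=None;rng=np.random.default_rng(0)
    for _ in range(500):
        a,b=s[rng.choice(len(s),2,0)]; d=b-a; L=np.hypot(*d)
        if L<.06: continue
        n=np.array([-d[1],d[0]])/L; k=abs((s-a)@n)<.006
        if best is None or k.sum()>best.sum(): best=k
    l=s[best]; vx,vy,x0,y0=cv2.fitLine(l.astype('f4'),cv2.DIST_HUBER,0,.01,.01).ravel()
    d=np.array([vx,vy])*np.sign(vy); t=(l-[x0,y0])@d
    mid=np.array([x0,y0])+d*(np.percentile(t,.5)+np.percentile(t,99.5))/2
    return mid,np.arctan2(-d[0],d[1]),np.ptp(t),len(l)
def loc(mid,yaw,p):
    R=np.array([[np.cos(yaw),-np.sin(yaw)],[np.sin(yaw),np.cos(yaw)]]); return mid+R@np.array(p)
def inv(mid,yaw,p):
    R=np.array([[np.cos(yaw),-np.sin(yaw)],[np.sin(yaw),np.cos(yaw)]]); return (np.asarray(p)-mid)@R
def tomove(tgt,yaw=None):
    """travel in tool axes + turn about tool z (deg) from the present pose"""
    from scipy.spatial.transform import Rotation as Ro
    o=observe(); R=Ro.from_euler('xyz',o['tool_rot'])
    print('tcp',np.round(o['tool_pos'],4),np.degrees(o['tool_rot']).round(2),'t',round(o['time'],2),'F',np.round(o['contact_force'],1))
    print('travel',R.inv().apply(np.array(tgt)-o['tool_pos']).round(4))
    if yaw is not None: print('dr',np.degrees((R.inv()*Ro.from_euler('xyz',[np.pi,0,yaw])).as_rotvec()).round(2))
E
python3 - <<'E'
from h import *
c=np.load('pics/top1.npy',allow_pickle=True).item(); P=pts(c)
mid,yaw,L,n=stand(c,P); print(mid,np.degrees(yaw),L,n)
# rim of round pail
z=P[...,2]; m=(z>.085)&(z<.108)&(P[...,1]<-.02)&(P[...,1]>-.13)&(P[...,0]>.45)&(P[...,0]<.6)
s=P[m][:,:2]; A=np.c_[2*s,np.ones(len(s))]; x=np.linalg.lstsq(A,(s**2).sum(1),rcond=None)[0]
print('rim',x[:2],np.sqrt(x[2]+x[0]**2+x[1]**2),len(s),'in stand',inv(mid,yaw,x[:2]))
nk=loc(mid,yaw,[-.026,-.064]); print('neck exp',nk)
tomove([nk[0],nk[1],.24],yaw)
E
```

```text
[ 0.56033021 -0.0170056 ] -8.398411 0.1870541682090764 153
rim [ 0.52453775 -0.07638541] 0.03234080305883159 73 in stand [-0.02673588 -0.06397074]
neck exp [ 0.52526146 -0.07652184]
tcp [ 0.2352 -0.469   0.2261] [-1.7992e+02 -1.0000e-02  2.6630e+01] t 0.1 F [0.5 0.  0. ]
travel [ 0.4352 -0.2208 -0.0135]
dr [-8.000e-02  1.000e-02  3.503e+01]
```

>>> {"op": "arm_command", "data": {"fingers": [-1, -1, -1, -1, -1, -1, -1, -1], "travel": [[0.03, -0.015, -0.02], [0.06, -0.03, -0.03], [0.09, -0.045, -0.05], [0.12, -0.06, -0.06], [0.15, -0.076, -0.07], [0.185, -0.093, -0.07], [0.22, -0.11, -0.07], [0.25, -0.127, -0.07]], "dr": [[0, 0, 4], [0, 0, 8], [0, 0, 12], [0, 0, 16], [0, 0, 20], [0, 0, 25], [0, 0, 30], [0, 0, 35]]}}

```text
time: 0.77
tool_pos: [0.4029, -0.2418, 0.2967]
tool_rot: [-3.141, -0.0, -0.15]
contact_force: [0.7, -1.0, -0.7]
opening: 0.0917
grip_force: 0.0
```

```bash
python3 -c "
from h import *
tomove([.49,-.075,.28],np.radians(-8.4))"
```

```text
tcp [ 0.4029 -0.2418  0.2967] [-1.7999e+02 -1.0000e-02 -8.6100e+00] t 0.77 F [ 0.7 -1.  -0.7]
travel [ 0.0612 -0.178   0.0168]
dr [-0.01 -0.01 -0.21]
```

>>> {"op": "arm_command", "data": {"fingers": [-0.3, -0.3, -0.3, -0.3, -0.3, -0.3, -0.3, -0.3], "travel": [[0.01, -0.03, 0], [0.02, -0.06, 0], [0.03, -0.09, 0], [0.04, -0.12, 0.01], [0.05, -0.15, 0.015], [0.06, -0.178, 0.017], [0.06, -0.178, 0.017], [0.06, -0.178, 0.017]], "dr": [[0, 0, 0], [0, 0, 0], [0, 0, 0], [0, 0, 0], [0, 0, 0], [0, 0, 0], [0, 0, 0], [0, 0, 0]]}}

```text
time: 1.43
tool_pos: [0.4872, -0.0751, 0.2791]
tool_rot: [3.142, 0.001, -0.143]
contact_force: [-0.5, -0.7, -0.2]
opening: 0.0599
grip_force: 0.0
```

Run:
```python
from h import *
w=cam('wrist'); s=cam('scene'); np.save('pics/w2.npy',w,allow_pickle=True)
print(-w['R'].T@w['t'],w['R'][2],w['fx'],observe()['opening'],observe()['tool_pos'])
a=cv2.resize(s['color'][170:260,190:310],(512,384))
cv2.imwrite('pics/w2.png',w['color'])
P=pts(w)
m=abs(P[...,2]-.15)<.012
mid=np.array([.5603,-.017]);yaw=np.radians(-8.4)
q=inv(mid,yaw,P[...,:2]); 
k=(abs(q[...,1]+.064)<.008)&(P[...,2]>.12)&(P[...,2]<.2)
for a in np.arange(-.095,0.01,.005):
    j=k&(abs(q[...,0]-a)<.0025)
    if j.sum()>2: print(round(a,3),j.sum(),np.percentile(P[j][:,2],[10,50,90]).round(4),np.median(q[j][:,1]).round(4))
```

```text
[ 0.56526623 -0.08529756  0.43653871] [-0.28819465  0.04180633 -0.95665881] 333.326657892704 0.05984589939257304 [ 0.48686741 -0.07678581  0.27955341]
-0.08 26 [0.1542 0.1552 0.1564] -0.0625
-0.075 32 [0.1512 0.1528 0.154 ] -0.0625
-0.07 30 [0.1489 0.15   0.1516] -0.0625
-0.065 25 [0.1485 0.1496 0.1505] -0.0625
-0.06 26 [0.1489 0.1498 0.1508] -0.0625
-0.055 28 [0.1486 0.1499 0.1512] -0.0625
-0.05 27 [0.149  0.1503 0.1514] -0.0625
-0.045 29 [0.1494 0.1504 0.1511] -0.0625
-0.04 27 [0.1497 0.1509 0.1517] -0.0625
-0.035 28 [0.1496 0.151  0.1518] -0.0625
-0.03 25 [0.1502 0.1512 0.1522] -0.0625
-0.025 158 [0.1328 0.156  0.164 ] -0.0644
-0.02 30 [0.1499 0.1509 0.1523] -0.0625
-0.015 31 [0.1504 0.151  0.1522] -0.0625
-0.01 30 [0.1501 0.1511 0.1522] -0.0626
-0.005 72 [0.1508 0.1536 0.1551] -0.0626
0.0 119 [0.1543 0.1559 0.1571] -0.0643
0.005 115 [0.1527 0.1547 0.1563] -0.0635
```

View pics/w2.png

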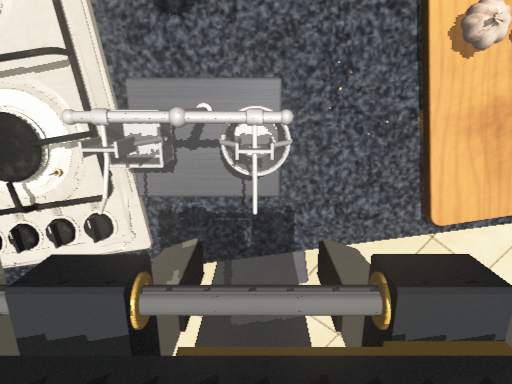

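The wrist view shows the round pail at (255,140) with its wire running to (255,212). The square pail is at (135,140), left of it. The right arm's wire dips slightly (~−2.5°) past the knee, then rises about 27° from x=−0.070 to −0.082. I'll fit the directions and flange positions.

Run:
```python
from h import *
w=np.load('pics/w2.npy',allow_pickle=True).item(); P=pts(w)
mid,yaw,L,n=stand(w,P);print(mid,np.degrees(yaw),L,n)
q=inv(mid,yaw,P[...,:2]); z=P[...,2]
k=(abs(q[...,1]+.064)<.008)&(z>.14)&(z<.2)&(q[...,0]<-.035)&(q[...,0]>-.095)
l=q[k]; f=np.polyfit(l[:,0],l[:,1],1); print('wire y=',f,'angle deg vs bar normal',np.degrees(np.arctan(f[0])),'tip x',l[:,0].min(),'w',np.percentile(l[:,1]-np.polyval(f,l[:,0]),[2,98]))
k=(abs(q[...,1]+.064)<.022)&(z>.157)&(z<.175)&(abs(q[...,0]+.027)<.015)
l=q[k]; print('neck',len(l),l.min(0),l.max(0),np.percentile(l,[5,50,95],axis=0),np.percentile(z[k],[50,90]))
k2=k&(abs(q[...,1]+.064)>.011); 
for sg in(-1,1):
    l=q[k2&((q[...,1]+.064)*sg>0)]; print(sg,len(l),np.percentile(l,[3,50,97],axis=0))
nk=loc(mid,yaw,[-.026,-.064]);print(nk)
tomove([nk[0],nk[1],.2],yaw)
```

```text
[ 0.56199453 -0.01642625] -8.098395 0.1912077723730105 2952
wire y= [-0.0075914  -0.06344645] angle deg vs bar normal -0.4349471110397967 tip x -0.08467284927082172 w [-0.00182905  0.00181633]
neck 253 [-0.03377194 -0.07901025] [-0.02019433 -0.04686862] [[-0.03231066 -0.07813566]
 [-0.02640497 -0.06176032]
 [-0.02134485 -0.04775923]] [0.16346379 0.16432811]
-1 62 [[-0.03364446 -0.0789218 ]
 [-0.02630682 -0.07729983]
 [-0.02043008 -0.07568853]]
1 84 [[-0.03322097 -0.05262513]
 [-0.02637452 -0.04875631]
 [-0.02062183 -0.04698293]]
[ 0.52723791 -0.07612531]
tcp [ 0.4869 -0.0768  0.2796] [ 1.7997e+02  3.0000e-02 -8.3600e+00] t 1.53 F [ 0.8 -0.5 -0.5]
travel [ 0.0399 -0.0066  0.0795]
dr [ 0.03  0.03 -0.27]
```

>>> {"op": "arm_command", "data": {"fingers": [-0.3, -0.3, -0.3, -0.3, -0.3, -0.3], "travel": [[0.01, -0.002, 0.02], [0.025, -0.005, 0.045], [0.039, -0.0075, 0.07], [0.039, -0.0075, 0.085], [0.039, -0.0075, 0.085], [0.039, -0.0075, 0.085]], "dr": [[0, 0, 0], [0, 0, 0], [0, 0, 0], [0, 0, 0], [0, 0, 0], [0, 0, 0]]}}

```text
time: 2.03
tool_pos: [0.5262, -0.0757, 0.1945]
tool_rot: [3.142, 0.002, -0.148]
contact_force: [0.0, 0.5, 0.1]
opening: 0.0597
grip_force: 0.0
```

Run:
```python
from h import *
mid=np.array([.5620,-.0164]);yaw=np.radians(-8.1)
w=cam('wrist');s=cam('scene');P=pts(w);q=inv(mid,yaw,P[...,:2]); z=P[...,2]
k=(abs(q[...,1]+.063)<.022)&(z>.157)&(z<.172)&(abs(q[...,0]+.027)<.015)
print(k.sum(), q[k].min(0) if k.any() else 0,q[k].max(0) if k.any() else 0)
o=observe();print('tcp in stand',inv(mid,yaw,o['tool_pos'][:2]))
# fingertips in the camera
Pc=P@w['R'].T+w['t']
tomove([.5269,-.0751,.1315],np.radians(-8.3))
u,v=proj(s,[.527,-.075,.16]);u,v=int(u),int(v);print(u,v)
a=cv2.resize(w['color'],(512,384)); b=cv2.resize(s['color'][v-48:v+48,u-36:u+36],(288,384))
cv2.imwrite('pics/c3.png',np.hstack([a,b]))
```

```text
569 [-0.03398216 -0.0785849 ] [-0.01960742 -0.04702408]
tcp in stand [-0.02619718 -0.06347785]
tcp [ 0.5271 -0.0756  0.1962] [ 1.7997e+02 -1.2000e-01 -8.4400e+00] t 2.13 F [-0.2  0.5  1.2]
travel [-0.0004 -0.0004  0.0647]
dr [ 0.03 -0.12 -0.14]
257 194
```

View pics/c3.png

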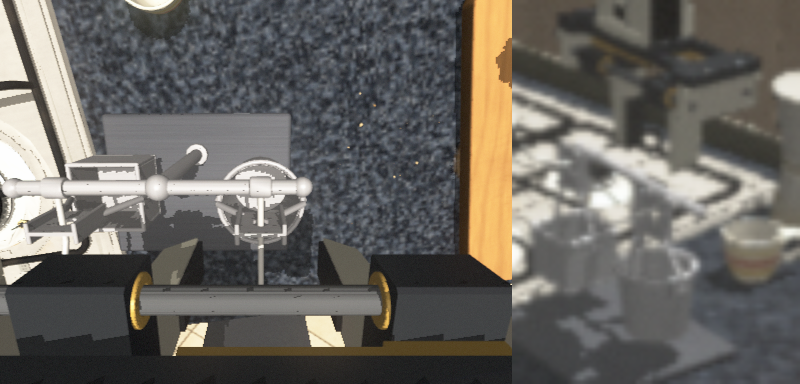

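The fingers straddle the neck: TCP is at (−26.2, −63.5) mm and the neck centre at (−26.8, −62.8) in the stand frame. Descending now.

>>> {"op": "arm_command", "data": {"fingers": [-0.3, -0.3, -0.3, -0.3, -0.3, -0.3], "travel": [[0, -0.0007, 0.015], [0, -0.0007, 0.03], [0, -0.0007, 0.045], [0, -0.0007, 0.058], [0, -0.0007, 0.063], [0, -0.0007, 0.063]], "dr": [[0, 0, 0], [0, 0, 0], [0, 0, 0], [0, 0, 0], [0, 0, 0], [0, 0, 0]]}}

```text
time: 2.63
tool_pos: [0.5267, -0.0742, 0.132]
tool_rot: [3.141, 0.0, -0.146]
contact_force: [-1.2, 0.4, 0.0]
opening: 0.0596
grip_force: 0.0
```

>>> {"op": "arm_command", "data": {"fingers": [0.1, 0.2, 0.3, 0.4, 0.5, 0.6, 0.6, 0.6], "travel": [[0, 0, 0], [0, 0, 0], [0, 0, 0], [0, 0, 0], [0, 0, 0], [0, 0, 0], [0, 0, 0], [0, 0, 0]], "dr": [[0, 0, 0], [0, 0, 0], [0, 0, 0], [0, 0, 0], [0, 0, 0], [0, 0, 0], [0, 0, 0], [0, 0, 0]], "squeeze": 8}}

```text
time: 3.3
tool_pos: [0.5273, -0.0743, 0.1322]
tool_rot: [3.141, -0.001, -0.146]
contact_force: [-0.4, -3.6, 3.3]
opening: 0.032
grip_force: 8.0
```

```bash
python3 -c "
from h import *
tomove([.5269,-.0751,.1315],np.radians(-8.3)); print(observe()['opening'],observe()['grip_force'])"
```

```text
tcp [ 0.5273 -0.0743  0.1322] [ 1.7996e+02 -6.0000e-02 -8.3700e+00] t 3.3 F [-0.4 -3.6  3.3]
travel [-0.0003  0.0009  0.0007]
dr [ 0.04 -0.06 -0.07]
0.03201339023216875 7.998670265078545
```

>>> {"op": "arm_command", "data": {"fingers": [0.6, 0.6, 0.6, 0.6, 0.6, 0.6, 0.6], "travel": [[0, 0, 0], [0, 0, 0], [0, 0, -0.0015], [0, 0, -0.003], [0, 0, -0.0045], [0, 0, -0.0045], [0, 0, -0.0045]], "dr": [[0, 0, 0], [0, 0, 0], [0, 0, 0], [0, 0, 0], [0, 0, 0], [0, 0, 0], [0, 0, 0]], "squeeze": 30}}

```text
time: 3.88
tool_pos: [0.5267, -0.0735, 0.1358]
tool_rot: [-3.141, 0.001, -0.146]
contact_force: [0.4, -0.2, -3.3]
opening: 0.0317
grip_force: 30.0
```

```bash
cat >> h.py <<'E'
def st():
    mid=np.array([.5620,-.0164]);yaw=np.radians(-8.1);o=observe()
    F=np.array(o['contact_force']);f=inv(0,yaw,F[:2])
    print('t',round(o['time'],2),'tcp stand mm',(inv(mid,yaw,o['tool_pos'][:2])*1e3).round(2),'z',round(o['tool_pos'][2]*1e3,2),'F stand',f.round(1),F[2].round(1),'T',np.round(o['torque'],2),'rot',np.degrees(o['tool_rot']).round(2),'open',round(o['opening'],4))
E
python3 -c "
from h import *
st(); cam('wrist');cam('wrist');st()"
```

```text
t 3.88 tcp stand mm [-26.91 -61.55] z 135.84 F stand [ 0.5 -0.1] -3.3 T [0.03 0.05 0.01] rot [-1.7998e+02  5.0000e-02 -8.3600e+00] open 0.0317
t 3.98 tcp stand mm [-26.86 -61.67] z 135.9 F stand [-0.3  0.5] -3.5 T [ 0.02  0.09 -0.01] rot [-1.7999e+02  4.0000e-02 -8.3600e+00] open 0.0318
```

>>> {"op": "arm_command", "data": {"fingers": [0.6, 0.6, 0.6, 0.6, 0.6, 0.6, 0.6, 0.6], "travel": [[0, 0.001, 0], [-0.005, 0.001, 0], [-0.01, 0.001, 0], [-0.016, 0.001, 0.0002], [-0.022, 0.001, 0.0005], [-0.028, 0.001, 0.0008], [-0.033, 0.001, 0.001], [-0.036, 0.001, 0.001]], "dr": [[0, 0, 0], [0, 0, 0], [0, 0, 0], [0, 0, 0], [0, 0, 0], [0, 0, 0], [0, 0, 0], [0, 0, 0]]}}

```text
time: 4.65
tool_pos: [0.4903, -0.0695, 0.1353]
tool_rot: [3.142, 0.0, -0.146]
contact_force: [0.0, -1.3, -2.2]
opening: 0.0319
grip_force: 30.0
```

```bash
python3 -c "
from h import *
st(); w=cam('wrist');cam('wrist');st()
P=pts(w);mid=np.array([.5620,-.0164]);yaw=np.radians(-8.1)
q=inv(mid,yaw,P[...,:2]);z=P[...,2]
k=(abs(q[...,1]+.063)<.01)&(z>.14)&(z<.162)&(q[...,0]>-.058)&(q[...,0]<-.01)
for a in np.arange(-.06,-.01,.006):
    j=k&(abs(q[...,0]-a)<.003)
    if j.sum()>3: print(a.round(3),np.median(q[j][:,1]).round(4),np.median(z[j]).round(4))
print(stand(w,P))"
```

```text
t 4.65 tcp stand mm [-63.51 -62.66] z 135.25 F stand [ 0.2 -1.2] -2.2 T [-0.03  0.06 -0.01] rot [ 1.80e+02  2.00e-02 -8.37e+00] open 0.0319
t 4.75 tcp stand mm [-63.11 -62.67] z 135.33 F stand [ 0.9 -0.3] -2.4 T [ 0.04 -0.03 -0.01] rot [180.     0.    -8.37] open 0.0315
-0.06 -0.0627 0.1499
-0.054 -0.0627 0.1503
-0.048 -0.0629 0.1506
-0.042 -0.063 0.1509
-0.036 -0.063 0.1512
-0.03 -0.063 0.1512
-0.024 -0.063 0.1511
-0.018 -0.063 0.1512
-0.012 -0.063 0.1513
(array([ 0.55877174, -0.04014997]), np.float32(-0.14185317), np.float64(0.14279135745714355), 8497)
```

>>> {"op": "arm_command", "data": {"fingers": [0.6, 0.6, 0.6, 0.6, 0.6, 0.6], "travel": [[-0.003, 0, 0], [-0.006, 0, 0], [-0.009, 0, -0.0012], [-0.012, 0, -0.0028], [-0.014, 0, -0.0038], [-0.014, 0, -0.0038]], "dr": [[0, 0, 0], [0, 0, 0], [0, 0, 0], [0, 0, 0], [0, 0, 0], [0, 0, 0]]}}

```text
time: 5.25
tool_pos: [0.4771, -0.0676, 0.1394]
tool_rot: [3.141, -0.0, -0.146]
contact_force: [1.0, 0.2, -2.8]
opening: 0.0319
grip_force: 30.0
```

```bash
python3 -c "
from h import *
st(); cam('wrist');cam('wrist');st()"
```

```text
t 5.25 tcp stand mm [-76.85 -62.66] z 139.35 F stand [0.9 0.4] -2.8 T [0.13 0.02 0.01] rot [ 1.7999e+02 -2.0000e-02 -8.3700e+00] open 0.0319
t 5.35 tcp stand mm [-76.52 -62.69] z 139.19 F stand [-0.1 -0.9] -3.1 T [ 0.01  0.04 -0.02] rot [ 1.7999e+02 -3.0000e-02 -8.3700e+00] open 0.0318
```

>>> {"op": "arm_command", "data": {"fingers": [0.6, 0.6, 0.6, 0.6, 0.6, 0.6], "travel": [[-0.003, 0, -0.0015], [-0.006, 0, -0.003], [-0.009, 0, -0.0045], [-0.013, 0, -0.0055], [-0.018, 0, -0.006], [-0.02, 0, -0.006]], "dr": [[0, 0, 0], [0, 0, 0], [0, 0, 0], [0, 0, 0], [0, 0, 0], [0, 0, 0]]}}

```text
time: 5.85
tool_pos: [0.4567, -0.0645, 0.1451]
tool_rot: [3.142, 0.0, -0.146]
contact_force: [-0.3, 0.0, -3.0]
opening: 0.0316
grip_force: 30.0
```

```bash
python3 -c "
from h import *
st(); w=cam('wrist');s=cam('scene');st()
P=pts(w);print(stand(w,P))
u,v=map(int,proj(s,[.5,-.07,.12]))
cv2.imwrite('pics/d.png',np.hstack([cv2.resize(w['color'],(480,360)),cv2.resize(s['color'][v-48:v+48,u-40:u+40],(300,360))]))"
```

```text
t 5.85 tcp stand mm [-97.45 -62.49] z 145.13 F stand [-0.3 -0. ] -3.0 T [ 0.06  0.05 -0.01] rot [ 1.80e+02  2.00e-02 -8.37e+00] open 0.0316
t 5.95 tcp stand mm [-97.1  -62.52] z 145.09 F stand [ 1.  -0.5] -4.3 T [ 0.04  0.02 -0.03] rot [ 1.80e+02  1.00e-02 -8.37e+00] open 0.0318
(array([ 0.55778181, -0.04010488]), np.float32(-0.1440464), np.float64(0.14506390875196096), 9145)
```

View pics/d.png

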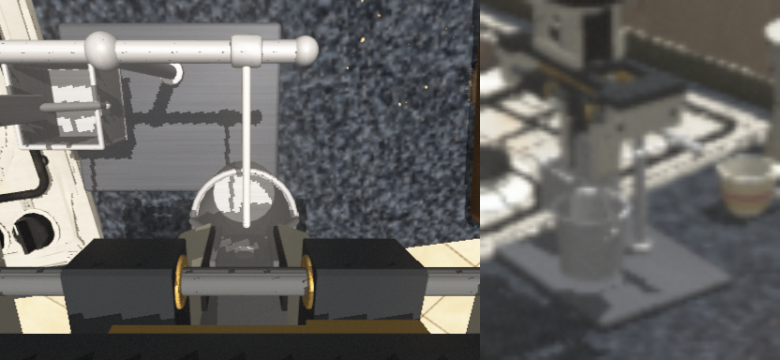

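The neck is off the wire: the tip at (247,226) lies clear behind the gripper. The pail hangs freely in the fingers and the stand hasn't moved. Next I back away, then carry.

>>> {"op": "arm_command", "data": {"fingers": [0.6, 0.6, 0.6, 0.6, 0.6, 0.6, 0.6, 0.6], "travel": [[-0.008, 0, 0], [-0.02, 0, 0], [-0.034, 0, 0], [-0.045, 0.005, -0.003], [-0.05, 0.018, -0.01], [-0.05, 0.036, -0.018], [-0.046, 0.058, -0.022], [-0.04, 0.083, -0.022]], "dr": [[0, 0, 0], [0, 0, 0], [0, 0, 0], [0, 0, 0], [0, 0, 0], [0, 0, 0], [0, 0, 0], [0, 0, 0]]}}

```text
time: 6.62
tool_pos: [0.4056, -0.1418, 0.1683]
tool_rot: [3.141, -0.002, -0.145]
contact_force: [0.4, 0.8, -1.8]
opening: 0.0315
grip_force: 30.0
```

>>> {"op": "arm_command", "data": {"fingers": [0.6, 0.6, 0.6, 0.6, 0.6, 0.6, 0.6, 0.6], "travel": [[0.007, 0.027, 0], [0.014, 0.054, 0], [0.021, 0.081, 0], [0.028, 0.108, 0], [0.035, 0.135, 0], [0.042, 0.16, 0], [0.048, 0.184, 0], [0.054, 0.206, 0]], "dr": [[0, 0, 0], [0, 0, 0], [0, 0, 0], [0, 0, 0], [0, 0, 0], [0, 0, 0], [0, 0, 0], [0, 0, 0]]}}

```text
time: 7.28
tool_pos: [0.4287, -0.3544, 0.1671]
tool_rot: [3.141, 0.0, -0.147]
contact_force: [0.3, -0.6, -2.9]
opening: 0.0317
grip_force: 30.0
```

```bash
python3 -c "
from h import *
tomove([.4365,-.393,.135],np.radians(-8.4));print(observe()['opening'])"
```

```text
tcp [ 0.4287 -0.3544  0.1671] [179.98   0.    -8.4 ] t 7.28 F [ 0.3 -0.6 -2.9]
travel [0.0134 0.037  0.0321]
dr [ 0.02  0.   -0.  ]
0.03169415775106104
```

>>> {"op": "arm_command", "data": {"fingers": [0.6, 0.6, 0.6, 0.6, 0.6, 0.6, 0.6, 0.6], "travel": [[0.005, 0.015, 0], [0.01, 0.028, 0.008], [0.012, 0.033, 0.018], [0.012, 0.033, 0.028], [0.012, 0.033, 0.036], [0.012, 0.033, 0.041], [0.012, 0.033, 0.041], [0.012, 0.033, 0.041]], "dr": [[0, 0, 0], [0, 0, 0], [0, 0, 0], [0, 0, 0], [0, 0, 0], [0, 0, 0], [0, 0, 0], [0, 0, 0]]}}

```text
time: 7.95
tool_pos: [0.4364, -0.3863, 0.1259]
tool_rot: [-3.141, 0.001, -0.145]
contact_force: [0.3, -0.5, -1.6]
opening: 0.0319
grip_force: 30.0
```

```bash
python3 -c "
from h import *
s=cam('scene');w=cam('wrist');tomove([.4365,-.393,.1155])
P=pts(w)
u,v=map(int,proj(s,[.4365,-.393,.06]))
cv2.imwrite('pics/e.png',np.hstack([cv2.resize(w['color'],(480,360)),cv2.resize(s['color'][v-48:v+48,u-40:u+40],(300,360))]))"
```

```text
tcp [ 0.4367 -0.3869  0.1266] [ 1.7996e+02 -4.0000e-02 -8.3400e+00] t 8.05 F [-0.1 -0.4 -2.4]
travel [0.0007 0.0061 0.0112]
```

View pics/e.png

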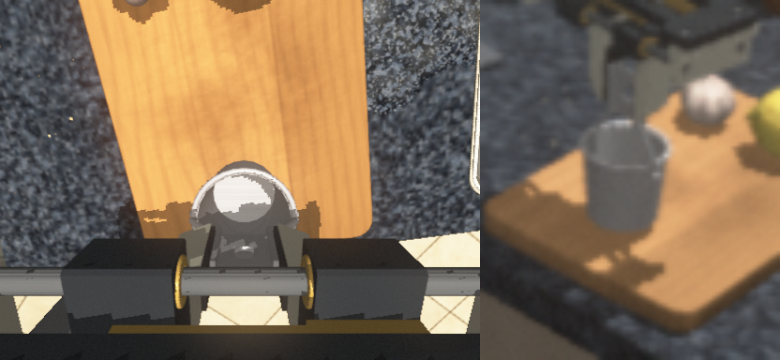

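The pail is upright above the clear half of the board, with its shadow just under it. I'll lower it slowly by feel.

>>> {"op": "arm_command", "data": {"fingers": [0.6, 0.6, 0.6, 0.6, 0.6, 0.6, 0.6, 0.6], "travel": [[0, 0.003, 0.002], [0.001, 0.006, 0.005], [0.001, 0.006, 0.0075], [0.001, 0.006, 0.0085], [0.001, 0.006, 0.0095], [0.001, 0.006, 0.01], [0.001, 0.006, 0.0105], [0.001, 0.006, 0.0105]], "dr": [[0, 0, 0], [0, 0, 0], [0, 0, 0], [0, 0, 0], [0, 0, 0], [0, 0, 0], [0, 0, 0], [0, 0, 0]]}}

```text
time: 8.72
tool_pos: [0.4365, -0.3931, 0.1165]
tool_rot: [3.141, -0.0, -0.146]
contact_force: [-3.3, 2.1, 4.9]
opening: 0.0318
grip_force: 30.0
```

>>> {"op": "arm_command", "data": {"fingers": [0.6, 0.6, 0.6], "travel": [[0, 0, 0.0003], [0, 0, 0.0006], [0, 0, 0.0006]], "dr": [[0, 0, 0], [0, 0, 0], [0, 0, 0]]}}

```text
time: 8.97
tool_pos: [0.4365, -0.3931, 0.1165]
tool_rot: [3.141, -0.001, -0.146]
contact_force: [-3.6, 2.7, 8.3]
opening: 0.0316
grip_force: 30.0
```

Contact is firm: the force went from −2.4 to +8 N. I'll ease off and release.

>>> {"op": "arm_command", "data": {"fingers": [0.6, 0.6, 0.25, 0.2, 0.1, 0, -0.2, -0.3], "travel": [[0, 0, -0.0008], [0, 0, -0.0008], [0, 0, -0.0008], [0, 0, -0.0008], [0, 0, -0.0008], [0, 0, -0.0008], [0, 0, -0.0008], [0, 0, -0.0008]], "dr": [[0, 0, 0], [0, 0, 0], [0, 0, 0], [0, 0, 0], [0, 0, 0], [0, 0, 0], [0, 0, 0], [0, 0, 0]], "squeeze": 8}}

```text
time: 9.63
tool_pos: [0.4365, -0.3932, 0.1156]
tool_rot: [3.142, 0.0, -0.146]
contact_force: [0.9, 0.2, 0.1]
opening: 0.0544
grip_force: 0.0
```

>>> {"op": "arm_command", "data": {"fingers": [-0.3, -0.3, -0.3, -0.3, -0.3, -0.3, -0.3, -0.3], "travel": [[0, 0, -0.005], [0, 0, -0.015], [0, 0, -0.03], [0, 0, -0.05], [0, 0, -0.075], [0, 0, -0.1], [0, 0, -0.12], [0, 0, -0.12]], "dr": [[0, 0, 0], [0, 0, 0], [0, 0, 0], [0, 0, 0], [0, 0, 0], [0, 0, 0], [0, 0, 0], [0, 0, 0]]}}

```text
time: 10.3
tool_pos: [0.4379, -0.3947, 0.2417]
tool_rot: [3.135, -0.007, -0.146]
contact_force: [-0.0, -0.2, 0.6]
opening: 0.0596
grip_force: 0.0
```

```bash
python3 -c "
from h import *
s=cam('scene');w=cam('wrist');st()
t=cam('top');P=pts(t);print(stand(t,P))
u,v=map(int,proj(s,[.5,-.2,.08]))
cv2.imwrite('pics/f.png',np.hstack([cv2.resize(w['color'],(400,300)),cv2.resize(s['color'][v-80:v+80,u-107:u+107],(400,300))]))"
```

```text
t 10.4 tcp stand mm [ -70.9  -390.86] z 237.08 F stand [-0.5 -0.8] -1.6 T [ 0.02  0.06 -0.01] rot [ 1.799e+02 -1.100e-01 -8.370e+00] open 0.0596
(array([ 0.56045894, -0.01695945]), np.float32(-0.14740333), np.float64(0.18665073149859784), 153)
```

View pics/f.png

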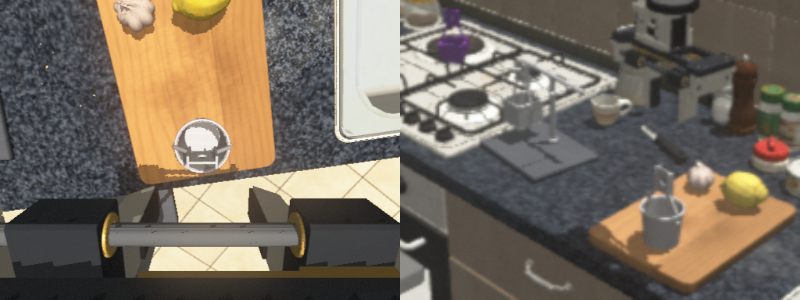

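The round pail stands upright on the board at (205,145) in the wrist view. The stand's pose is unchanged, the square pail still hangs, and the gripper is clear.

```bash
python3 -c "
from cell import *
print(hand_in())"
```

```text
the job is handed in; nothing more can be done
None
```

I took the round pail off the right arm and set it upright on the clear half of the board; the stand didn't move, the square pail still hangs, and the job is handed in (10.4 s of the 72 s used).

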